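# Load the deburring tumbler and start it

### The job

Take the two short welded steel plates out of the sloped rack, drop both into the open bowl of the vibratory tumbler, and only then start it: press the button on the post gently, fully down, and let it come back up. Leave the long plate in its place in the rack and do not disturb the other things on the table.

Things in the scene. Friction and masses are not known exactly. Their poses are not given: they have to be found in the camera images.
- rack: Steel rack, base 150 x 370 mm, fixed; origin under the base's centre, y along its length, +x away from the robot. Three plates lean side by side, about 100 mm apart along y, in any order, on a flat backrest tilted 35 degrees from vertical, its top nearer the robot. Draw a plate out along its own slope.
- rack_ledge (a point): Middle of the line, 30 mm above the table, where backrest meets ledge; the plates' bottom edges stand here. The backrest (320 mm long, 6 mm thick) is on the robot's side of the plates and reaches 68 mm up them; a lip 18 mm high stands 2 mm clear of their other face.
- rack_rail (a point): Middle of a 12 mm round steel rail along the rack's y above the plates, 350 mm long, axis 250 mm above the table and 50 mm from rack_ledge towards rack -x, on posts at its ends that stand at rack x = +65 mm. It leaves no room for a gripper coming straight down: come in along the plates' slope.
- coupon_a: One of the two short plates (both alike): steel, 110 mm long, 75 mm wide, 8 mm thick, about 0.5 kg, with a weld bead up the middle of each face (1.5 mm, look only). Origin in the middle of its bottom edge, z up the plate, y across its width, x normal to its face. It starts leaning in the rack, z 35 degrees off vertical.
- coupon_b: The other short plate, the same as coupon_a. Origin in the middle of its bottom edge, z up the plate, y across its width, x normal to its face. It starts leaning in the rack, z 35 degrees off vertical.
- coupon_a_mid (a point): Centre of coupon_a.
- coupon_b_mid (a point): Centre of coupon_b.
- long_plate: The long plate that must stay in the rack: 150 mm long, 75 mm wide, 8 mm thick, about 0.7 kg; it stands 40 mm higher up the slope than the short ones. Origin in the middle of its bottom edge, z up the plate, y across its width, x normal to its face. It starts leaning in the rack, z 35 degrees off vertical.
- tumbler: Vibratory tumbler, fixed: grey round base with a black open bowl, 272 mm across and 170 mm high in all; origin at the centre of its underside, z up.
- tumbler_rim (a point): Centre of the bowl's open mouth, at rim height 170 mm above the table. The mouth is 260 mm across inside, the bowl's flat floor lies 94 mm below the rim and is about 180 mm across, the sides slope out above it.
- collar: Steel clamp collar on the table, 60 mm across, 18 mm high; origin at its underside's centre. It holds an upright post with a 75 mm square grey box and on top, facing up and centred over the collar, the start button. The post is clamped at a height not told: the button's top is 120 to 168 mm above the table; feel for it.
- start (a joint): Travel of the start button in m: 0 = up, 0.008 = fully down (spring, about 6 N to hold it down). The button is a 44 mm aluminium disc; after it bottoms out the box is rigid, so stop on force.
- mug: White mug, 80 mm across, 95 mm high, bystander; origin under its centre.
- spray_can: White can, 66 mm across, 190 mm high, bystander; origin under its centre.
- block: Steel block 75 x 50 x 25 mm, bystander; origin under its centre.
- square: Aluminium L-shaped square, legs 120 and 110 mm, 20 mm high, bystander; origin at its corner.
- jar: Amber jar, 80 mm across, 110 mm high, bystander; origin under its centre.
Not all that is in view belongs to the job. Leave any green or purple look-alike of the coupon_a alone.

How it is judged (in metres and radians):
On the way, in this order (a step that is already met when the one before it is completed fails the run):
1. both short plates lie in the tumbler's bowl, let go of and at rest (horizontal distance between each of coupon_a_mid, coupon_b_mid and tumbler_rim below 0.12 m and z of each of coupon_a_mid, coupon_b_mid in the frame of tumbler_rim below 0 m and linear speed of each of coupon_a, coupon_b below 0.03 m/s and contact force between the fingers and coupon_a below 0.1 N and contact force between the fingers and coupon_b below 0.1 N), for 0.2 s.
2. the start button is pressed fully down (at least 7 of its 8 mm) (value of joint start above 0.007 m), for 0.1 s.
At the end, for the whole second after the job is handed in: Both short plates rest in the bowl (centre below the rim and within 120 mm of the bowl's axis, slower than 0.03 m/s), the button has come back up (less than 2 mm down), and the long plate is within 20 mm of where it stood in the rack (horizontal distance between each of coupon_a_mid, coupon_b_mid and tumbler_rim below 0.12 m and z of each of coupon_a_mid, coupon_b_mid in the frame of tumbler_rim below 0 m and linear speed of each of coupon_a, coupon_b below 0.03 m/s and value of joint start below 0.002 m and distance of long_plate from where it was at the start of the episode below 0.02 m); the robot touches nothing.
It fails at once if the button is pressed (more than 3 mm) before both short plates are in the bowl (value of joint start above 0.003 m and not (horizontal distance between each of coupon_a_mid, coupon_b_mid and tumbler_rim below 0.12 m and z of each of coupon_a_mid, coupon_b_mid in the frame of tumbler_rim below 0 m)).
It fails at once if the button is pushed with more than 40 N (value of joint start above 0.003 m and contact force between the fingers and anything else above 40 N).
It fails at once if the long plate is moved by more than 20 mm (distance of long_plate from where it was at the start of the episode above 0.02 m).
It fails at once if another thing on the table is moved by more than 20 mm (distance of any of mug, spray_can, block, square, jar from where it was at the start of the episode above 0.02 m).
It also fails if it takes over 72 s, if anything falls off the work surface, if the arm or the gripper's body presses on something with over 40 N, if the wrist force passes 120 N, or if a joint passes its speed limit or range.

### The arm

A 6-joint arm with a two-finger parallel gripper is mounted at the origin on the work surface. World frame = base frame: x ahead of the robot, y to its left, z up, the work surface at z = 0. Lengths are in mm, angles in rad, forces in N, time in s.
With the tool pointing down it reaches from about 300 to 775 mm from the base axis. Payload 14.6 kg.
Tool frame: the origin (TCP) lies between the finger pads; the fingertips stand manip.nose_length ahead of it and the grasp point (between the pads) lies 11 mm behind it (manip.nose_length is the distance from the TCP to the fingertips, in mm); z points along the fingers, y is the line along which they close (so a half turn about z gives the same grasp; the last joint's range is limited). The gripper opens to 94 mm and grips with 3 to 60 N. Pads are 16 mm wide; open, the fingers measure 119 mm over their backs; the gripper's body (75 mm by 177 mm) begins 78 mm behind the grasp point.
Start: joints at [1.099, 0.3, 1.521, -0, 1.321, -0.067], TCP at [216.606, 505.541, 213.446] pointing down, gripper open.
Joint ranges: [-3.03, 3.03], [-0.79, 2.21], [0.23, 2.52], [-1.04, 4.18], [0, 3.07], [-2.55, 2.55]. Speed limits (rad/s): [2.22, 2.22, 2.57, 3.14, 3.14, 3.14].

### API

Orientations are given as [roll, pitch, yaw] about the fixed x, y, z axes, in that order (R = Rz(yaw) Ry(pitch) Rx(roll)).
In Python, from cell import manip, cams, job gives the robot as it stands.
- The arm moves only by the tool jog_arm, never from a script. Its argument "commands" is a list of rows, each an object of numbers: "dx", "dy", "dz": the shift along the tool's x, y, z each as a share of 40 mm, from -1 to 1; "ax", "ay", "az": the turn, a rotation vector about the tool's x, y, z each as a share of 10 degrees, from -1 to 1; "gripper": the closure, from 0 (fully open) to 1 (shut). A call has 1 to 10 rows; each row shifts and turns the commanded pose from where the row before left it, along the tool's axes as they then stand; what a row does not reach is not made up. A row lasts 1/8 s, in which the tool goes at most 62.5 mm and 10.7 degrees, less where a joint would pass 70% of its speed; a pose out of reach is approached as far as the arm can. A call with a number of a shift or a turn outside -1 to 1 is refused whole. A call with a gripper value outside its range is refused whole. The fingers move at their own pace and stop on an object; "squeeze" is the grip in N (left out, the last holds). Time passes only in rows, so rows that do not move let the fingers close. It gives the time, the measured TCP pose, the force, the opening and the grip force at its end, in the units of the state.
- manip.read_state(): the state, without advancing time (a new reading comes with each control period).
- cams.camera(name): name is "side" or "top"; returns a dict with "image" (420x560x3 uint8, red, green, blue), "fx", "fy", "cx", "cy" (pixels), "world_to_cam" (4x4, takes a point from world to camera coordinates). Camera axes: x right, y down, z forward; pixel columns grow to the right and rows downward; lengths in mm; the calibration is good to about 2 mm. A picture is of the moment at which its call begins. There is no depth.
- job.sign_off(): hands the job in; it is judged then, once.
The state is a dict: "clock": time; "joints": joint angles; "qd": joint speeds; "effort": joint torques, N m; "eef_pos": TCP position; "eef_rot": TCP orientation; "wrist_force": force on the tool from outside, world axes, zero at the start; "moment": the same for the moment, N m; "finger_gap": finger opening in mm; "finger_force": force on a finger pad.
Only numpy, scipy, OpenCV 4.12 (cv2) and the standard library are available. Lean on these libraries where they do the work, as an engineer would, in place of code of your own. Each camera call takes 0.05 s, during which the arm holds its last target. There are 200 camera calls.

## Working session

There is one attempt and no reset: what is moved stays moved. The work goes in short steps, Python scripts to look and compute and a tool call to move; the robot and the scene stay as the last step left them, time stands still between calls to the robot, and variables do not carry over. Pictures are saved under pics/ and viewed, at most 10 in all, crops included, and the job is handed in when it is done.

Besides the shell and the picture viewer there is one more tool, called after "Call:" as name([rows], argument=value, ...), one row to a line, values as JSON. jog_arm: Moves the arm, as the interface text tells. Shift numbers are shares of 40 mm and turn numbers shares of 10 degrees, none past 1 either way. Its arguments: {"type":"object","properties":{"commands":{"type":"array"},"squeeze":{"type":"number"}},"required":["commands"]}

```bash
mkdir -p pics; ls
python3 - <<'E'
from cell import manip,cams
import cv2,numpy as np
print(manip.read_state(), manip.nose_length)
for n in("side","top"):
    c=cams.camera(n); cv2.imwrite(f"pics/{n}0.png",cv2.resize(c["image"][:,:,::-1],(800,600),interpolation=cv2.INTER_CUBIC))
    cv2.imwrite(f"pics/raw_{n}0.png",c["image"][:,:,::-1])
    np.savez(f"{n}.npz",K=np.array([[c["fx"],0,c["cx"]],[0,c["fy"],c["cy"]],[0,0,1]]),T=c["world_to_cam"])
    print(n,c["fx"],c["cx"],c["cy"],np.round(c["world_to_cam"],3).tolist())
E
```

```text
pics
{'clock': 0.0, 'joints': array([ 1.09942273e+00,  3.00491453e-01,  1.52154863e+00,  6.76011498e-06,
        1.32066598e+00, -6.66412037e-02]), 'qd': array([-1.34840402e-03,  2.97269674e-05,  5.15010697e-05,  1.20861192e-03,
       -1.39778130e-03, -1.49949441e-05]), 'effort': array([ 2.53477401e-04, -5.31809986e+01, -3.52732050e+01,  7.08064903e-02,
        2.44740327e-02, -6.79042205e-05]), 'eef_pos': array([216.49154278, 505.34803176, 212.88887948]), 'eef_rot': array([-3.14048215e+00, -8.06771585e-05,  2.73685853e+00]), 'wrist_force': array([-0.73201746, -0.00719407,  0.08714465]), 'moment': array([-0.00378814, -0.04813352, -0.03051338]), 'finger_force': 0.0, 'finger_gap': 93.9398987169584} 8.0
side 459.3833816440403 274.9510909979565 215.11699079145933 [[0.877, -0.48, 0.004, -530.345], [-0.24, -0.445, -0.863, 212.339], [0.416, 0.756, -0.506, 1568.353], [0.0, 0.0, 0.0, 1.0]]
top 404.9427695395708 284.855078440043 206.8027420200779 [[-0.018, -1.0, -0.017, -116.233], [-0.999, 0.019, -0.044, 527.344], [0.045, 0.016, -0.999, 1241.38], [0.0, 0.0, 0.0, 1.0]]
```

View pics/side0.png

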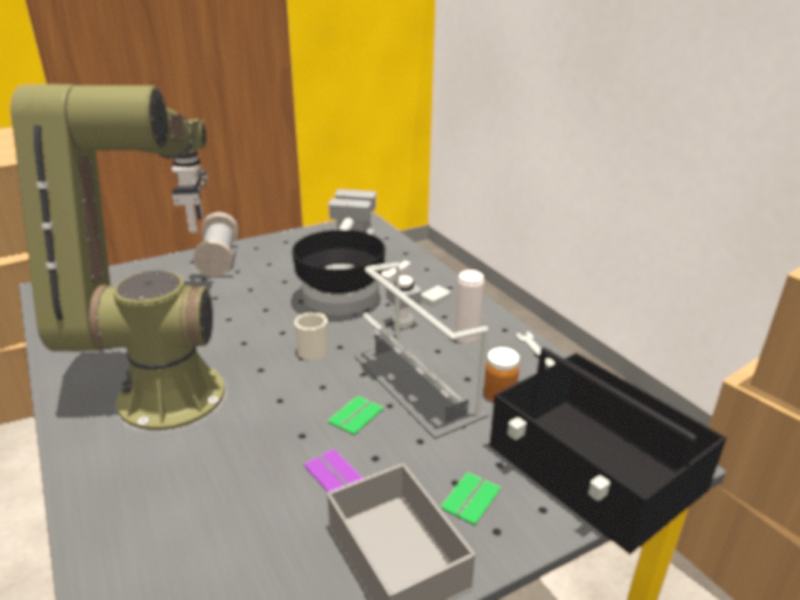

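View pics/top0.png

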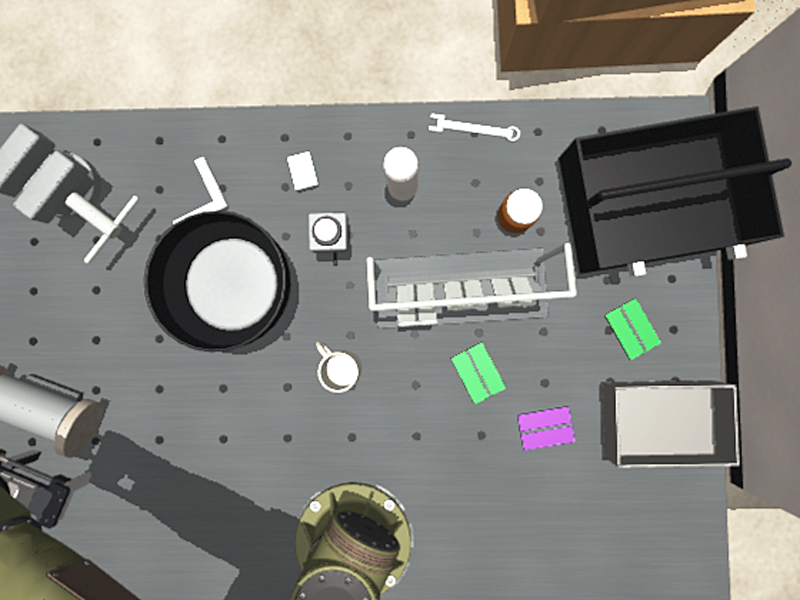

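Run:
```python
import cv2,numpy as np
t=cv2.imread("pics/raw_top0.png");s=cv2.imread("pics/raw_side0.png")
a=cv2.resize(t[165:235,250:410],None,fx=5,fy=5,interpolation=cv2.INTER_CUBIC)
b=cv2.resize(s[180:310,240:350],None,fx=4.6,fy=4.6,interpolation=cv2.INTER_CUBIC)
cv2.imwrite("pics/ct.png",a);cv2.imwrite("pics/cs.png",b)
```

```text
(no output)
```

View pics/ct.png

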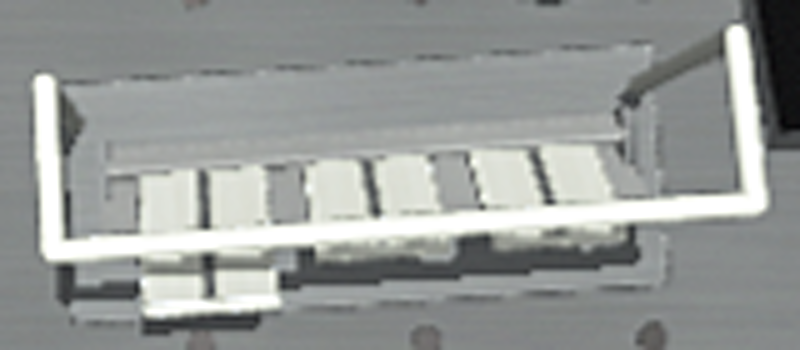

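View pics/cs.png

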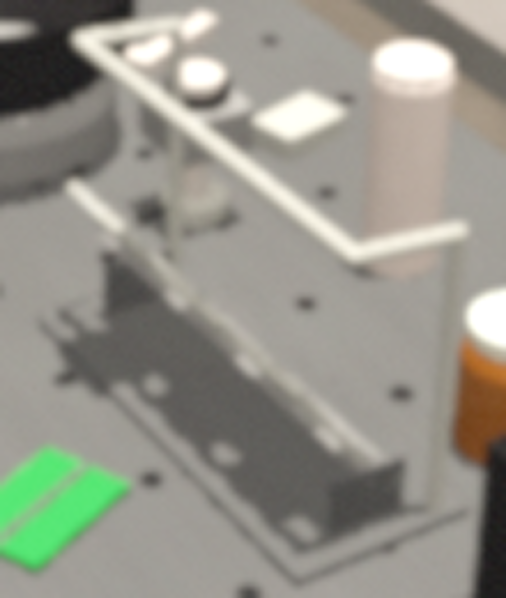

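```bash
cat > h.py <<'E'
import numpy as np
from scipy.optimize import least_squares
C={n:np.load(f"{n}.npz") for n in("side","top")}
def proj(n,P):
    c=C[n];q=c["T"][:3,:3]@P+c["T"][:3,3];q=c["K"]@q;return q[:2]/q[2]
def ray(n,uv):
    c=C[n];R=c["T"][:3,:3];d=R.T@np.linalg.inv(c["K"])@np.array([*uv,1]);return -R.T@c["T"][:3,3],d
def atz(n,uv,z):
    o,d=ray(n,uv);return o+d*(z-o[2])/d[2]
def tri(a,b):
    return least_squares(lambda P:np.r_[proj("top",P)-a,proj("side",P)-b],[400,0,100.])
ct=lambda u,v:((u+.5)/5-.5+250,(v+.5)/5-.5+165)
cs=lambda u,v:((u+.5)/4.6-.5+240,(v+.5)/4.6-.5+180)
f8=lambda u,v:((u+.5)*.7-.5,(v+.5)*.7-.5)
E
cat > m.py <<'E'
from h import *
obs=[("top",ct(48,248),"r",175),("top",ct(757,202),"r",-175),("side",cs(80,38),"r",175),("side",cs(352,250),"r",-175),
("top",ct(45,80),"p",175),("top",ct(735,32),"p",-175),("side",cs(463,230),"p",-175),
("top",ct(65,85),"b",(75,185)),("top",ct(650,45),"b",(75,-185)),("top",ct(663,288),"b",(-75,-185)),("top",ct(75,320),"b",(-75,185)),
("side",cs(300,580),"b",(-75,-185)),("side",cs(465,512),"b",(75,-185))]
def W(p,k,a):
    x,y,th,rx=p; q=(rx,a,250) if k=="r" else (65,a,250) if k=="p" else (*a,6)
    c,s=np.cos(th),np.sin(th);return np.array([x+c*q[0]-s*q[1],y+s*q[0]+c*q[1],q[2]])
r=least_squares(lambda p:np.concatenate([proj(n,W(p,k,a))-uv for n,uv,k,a in obs]),[400,-50,0,-60.],loss="soft_l1")
p=r.x;print("rack",p,"\n",r.fun.reshape(-1,2).round(1).tolist())
x,y,th,rx=p;R=np.array([[np.cos(th),-np.sin(th),0],[np.sin(th),np.cos(th),0],[0,0,1]]);o=np.array([x,y,0])
L=np.array([rx+50,0,30]);s35,c35=np.sin(np.radians(35)),np.cos(np.radians(35))
up=np.array([-s35,0,c35]);nn=np.array([c35,0,s35])
print("ledge world",o+R@L)
def onplane(uv,n="top",off=8):
    a,d=ray(n,uv);a=R.T@(a-o);d=R.T@d;P0=L+nn*off
    t=(P0-a)@nn/(d@nn);P=a+t*d;return [round(float(P[1]),1),round(float((P-L)@up),1)]
for nm,pts in dict(long=[(203,175),(208,298),(140,175),(270,170),(142,310),(282,305)],mid=[(370,165),(378,212),(308,165),(432,155),(312,215),(440,210)],right=[(537,152),(548,200),(470,152),(602,145)]).items():
    print(nm,[onplane(ct(*q)) for q in pts])
print("rim",atz("top",f8(217,281),170))
print("rim side",proj("side",atz("top",f8(217,281),170))/.7)
b=tri(f8(326,230),cs(204,72));print("btn",b.x,b.fun)
for n,z,q in (("mug",95,(340,371)),("can",190,(401,163)),("jar",110,(524,208)),("block",25,(302,171)),("sqcorner",20,(225,207))): print(n,atz("top",f8(*q),z))
E
python3 m.py
```

```text
rack [ 536.44038052 -240.56202305  131.9916382   -31.28379685] 
 [[0.8, -0.1], [-0.8, 0.2], [0.4, 0.6], [0.2, 1.4], [-0.9, -4.8], [0.7, -4.2], [2.1, -3.2], [-1.7, 0.7], [0.2, 1.1], [1.1, 0.8], [-0.8, 1.8], [-1.9, 0.6], [0.2, -0.6]]
ledge world [ 555.13784934 -239.72481321   30.        ]
long [[97.3, 22.4], [98.8, 150.8], [135.0, 17.8], [57.1, 21.5], [134.9, 158.2], [59.2, 161.8]]
mid [[-2.6, 23.1], [-1.8, 75.3], [34.1, 18.6], [-40.5, 16.1], [36.1, 74.1], [-37.2, 77.4]]
right [[-102.7, 20.3], [-99.8, 74.0], [-63.4, 15.5], [-142.2, 17.1]]
rim [552.60280916 232.71849772 170.        ]
rim side [338.30782576 248.06379055]
btn [653.17720564  27.37060142 139.64172007] [ 0.42188135 -0.84580217 -1.31589457  0.09130545]
mug [372.23011004  10.59467552  95.        ]
can [ 766.0819034  -121.54463041  190.        ]
jar [ 691.75983207 -364.11681208  110.        ]
block [799.07483665  97.0201178   25.        ]
sqcorner [725.01037187 266.71273557  20.        ]
```

```bash
sed -i '/"p",175/d' m.py; sed -i 's/^r=least/r=least/; s/400,-50,0,-60\./536,-240,0.045,-30./' m.py; python3 m.py
cat > go.py <<'E'
# usage: go.py x y z which(rack|rackB|down yawdeg)
import sys,json
from h import *
from cell import manip
from scipy.spatial.transform import Rotation as Ro
TH=0.045
def Rrack(th=TH,flip=True,tilt=35):
    t=np.radians(tilt);z=np.array([np.sin(t)*np.cos(th),np.sin(t)*np.sin(th),-np.cos(t)])
    y=np.array([-np.sin(th),np.cos(th),0])*(-1 if flip else 1);return np.c_[np.cross(y,z),y,z]
def delta(P,R):
    s=manip.read_state();R0=Ro.from_euler("xyz",s["eef_rot"]).as_matrix()
    print("t",round(s["clock"],2),"pos",s["eef_pos"].round(1),"j",s["joints"].round(2),"F",s["wrist_force"].round(1),"gap",round(s["finger_gap"],1),"ff",round(s["finger_force"],1))
    d=np.array(P)-s["eef_pos"]
    print("shift now-axes",(R0.T@d/40).round(2),"shift target-axes",(R.T@d/40).round(2),"turn",(Ro.from_matrix(R0.T@R).as_rotvec(degrees=True)/10).round(2))
E
python3 - <<'E'
from go import *
delta([450,100,350],Rrack(tilt=0)); delta([450,100,350],Rrack())
E
```

```text
rack [ 5.39712961e+02 -2.40432244e+02  4.41885210e-02 -3.45551125e+01] 
 [[0.8, -0.2], [-0.8, 0.3], [0.5, 0.6], [0.2, 1.4], [-1.8, -0.4], [0.1, 0.1], [1.1, -0.3], [-0.9, 0.8], [-1.0, 0.3], [1.0, -0.9]]
ledge world [ 555.14277213 -239.74997913   30.        ]
long [[97.3, 22.5], [98.8, 150.9], [135.0, 17.9], [57.1, 21.6], [134.9, 158.4], [59.2, 161.8]]
mid [[-2.6, 23.1], [-1.8, 75.3], [34.1, 18.6], [-40.5, 16.1], [36.1, 74.1], [-37.2, 77.3]]
right [[-102.7, 20.2], [-99.8, 73.9], [-63.4, 15.4], [-142.2, 16.9]]
rim [552.60280916 232.71849772 170.        ]
rim side [338.30782576 248.06379055]
btn [653.17720564  27.37060142 139.64172007] [ 0.42188135 -0.84580217 -1.31589457  0.09130545]
mug [372.23011004  10.59467552  95.        ]
can [ 766.0819034  -121.54463041  190.        ]
jar [ 691.75983207 -364.11681208  110.        ]
block [799.07483665  97.0201178   25.        ]
sqcorner [725.01037187 266.71273557  20.        ]
t 0.1 pos [216.5 505.3 212.9] j [ 1.1   0.3   1.52 -0.    1.32 -0.07] F [ 0.8 -0.1  0.1] gap 94.1 ff 0.0
shift now-axes [-9.36 -7.02 -3.42] shift target-axes [ 5.38 10.39 -3.43] turn [-0.000e+00  1.000e-02  1.542e+01]
t 0.1 pos [216.5 505.3 212.9] j [ 1.1   0.3   1.52 -0.    1.32 -0.07] F [ 0.8 -0.1  0.1] gap 94.1 ff 0.0
shift now-axes [-9.36 -7.02 -3.42] shift target-axes [ 6.37 10.39  0.28] turn [-4.67  1.07 14.79]
```

Candidates in the top view are the rack plates: long at (415,300), short at (463,295) and (515,290). The green plates at (478,372) and (632,328) and the purple one at (546,428) are look-alikes, and the white block is at (302,170). The crop confirms that the left rack plate stands higher and is the long one. I'll take the right plate, then the middle one.

Call:
jog_arm([
  {"az": 1,"dz": -0.4,"gripper": 0.08},
  {"az": 1,"dz": -0.4},
  {"az": 1,"dz": -0.4},
  {"az": 1,"dz": -0.4},
  {"az": 1,"dz": -0.4},
  {"az": 1,"dz": -0.4},
  {"az": 1,"dz": -0.4},
  {"az": 1,"dz": -0.4},
  {"az": 1,"dz": -0.2},
  {"az": 1},
])

```text
schema error: expected keys dx, dy, dz, ax, ay, az, gripper
```

Call:
jog_arm([
  {"az": 1},
  {"az": 1},
  {"az": 1},
  {"az": 1},
  {"az": 1},
  {"az": 0.42},
  {"dx": 0.55,"dy": 0.9},
  {"dx": 0.55,"dy": 0.9},
  {"dx": 0.55,"dy": 0.9},
  {"dx": 0.55,"dy": 0.9},
])

```text
schema error: expected keys dx, dy, dz, ax, ay, az, gripper
```

```bash
cat > p.py <<'E'
from go import *
def plate(yr,u,n=4):
    th=TH;s,c=np.sin(np.radians(35)),np.cos(np.radians(35))
    q=np.array([15.44-s*u+c*n,yr,30+c*u+s*n]);x,y=539.71,-240.43
    return np.array([x+np.cos(th)*q[0]-np.sin(th)*q[1],y+np.sin(th)*q[0]+np.cos(th)*q[1],q[2]])
E
python3 - <<'E'
from p import *
for y in(-101.5,-1.5): print(plate(y,84),plate(y,254))
delta(plate(-101.5,254),Rrack(tilt=0));delta(plate(-101.5,254),Rrack())
E
```

```text
[ 514.84197322 -343.15267272  101.10307747] [ 417.43268923 -347.5390517   240.35892499]
[ 510.34349182 -243.25390563  101.10307747] [ 412.93420783 -247.64028462  240.35892499]
t 0.1 pos [216.5 505.3 212.9] j [ 1.1   0.3   1.52 -0.    1.32 -0.07] F [ 0.8 -0.1  0.1] gap 94.1 ff 0.0
shift now-axes [-13.01 -17.62  -0.67] shift target-axes [ 4.06 21.53 -0.69] turn [-0.000e+00  1.000e-02  1.542e+01]
t 0.1 pos [216.5 505.3 212.9] j [ 1.1   0.3   1.52 -0.    1.32 -0.07] F [ 0.8 -0.1  0.1] gap 94.1 ff 0.0
shift now-axes [-13.01 -17.62  -0.67] shift target-axes [ 3.72 21.53  1.77] turn [-4.67  1.07 14.79]
```

All keys are needed in every row.

Call:
jog_arm([
  {"dx": 0,"dy": 0,"dz": -0.4,"ax": 0,"ay": 0,"az": 1,"gripper": 0.08},
  {"dx": 0,"dy": 0,"dz": -0.4,"ax": 0,"ay": 0,"az": 1,"gripper": 0.08},
  {"dx": 0,"dy": 0,"dz": -0.4,"ax": 0,"ay": 0,"az": 1,"gripper": 0.08},
  {"dx": 0,"dy": 0,"dz": -0.4,"ax": 0,"ay": 0,"az": 1,"gripper": 0.08},
  {"dx": 0,"dy": 0,"dz": -0.4,"ax": 0,"ay": 0,"az": 1,"gripper": 0.08},
  {"dx": 0,"dy": 0,"dz": -0.4,"ax": 0,"ay": 0,"az": 1,"gripper": 0.08},
  {"dx": 0,"dy": 0,"dz": -0.4,"ax": 0,"ay": 0,"az": 1,"gripper": 0.08},
  {"dx": 0,"dy": 0,"dz": -0.4,"ax": 0,"ay": 0,"az": 1,"gripper": 0.08},
  {"dx": 0,"dy": 0,"dz": -0.2,"ax": 0,"ay": 0,"az": 1,"gripper": 0.08},
  {"dx": 0,"dy": 0,"dz": 0,"ax": 0,"ay": 0,"az": 1,"gripper": 0.08},
])

```text
clock: 1.35
eef_pos: [216.6, 505.6, 349.8]
eef_rot: [-3.142, -0.0, 0.986]
wrist_force: [0.7, 0.4, -0.4]
finger_gap: 86.3
finger_force: 0.0
```

Call:
jog_arm([
  {"dx": 0,"dy": 0,"dz": 0,"ax": 0,"ay": 0,"az": 1,"gripper": 0.08},
  {"dx": 0,"dy": 0,"dz": 0,"ax": 0,"ay": 0,"az": 1,"gripper": 0.08},
  {"dx": 0,"dy": 0,"dz": 0,"ax": 0,"ay": 0,"az": 1,"gripper": 0.08},
  {"dx": 0,"dy": 0,"dz": 0,"ax": 0,"ay": 0,"az": 1,"gripper": 0.08},
  {"dx": 0,"dy": 0,"dz": 0,"ax": 0,"ay": 0,"az": 1,"gripper": 0.08},
  {"dx": 0,"dy": 0,"dz": 0,"ax": 0,"ay": 0,"az": 0.42,"gripper": 0.08},
  {"dx": 0.5,"dy": 0.85,"dz": 0,"ax": 0,"ay": 0,"az": 0,"gripper": 0.08},
  {"dx": 0.5,"dy": 0.85,"dz": 0,"ax": 0,"ay": 0,"az": 0,"gripper": 0.08},
  {"dx": 0.5,"dy": 0.85,"dz": 0,"ax": 0,"ay": 0,"az": 0,"gripper": 0.08},
  {"dx": 0.5,"dy": 0.85,"dz": 0,"ax": 0,"ay": 0,"az": 0,"gripper": 0.08},
])

```text
clock: 2.6
eef_pos: [324.1, 365.2, 347.1]
eef_rot: [-3.135, 0.011, 0.075]
wrist_force: [1.0, 0.2, 0.3]
finger_gap: 86.6
finger_force: 0.0
```

Run:
```python
from p import *
delta(plate(-101.5,254),Rrack(tilt=0));delta(plate(-101.5,254),Rrack())
```

```text
t 2.6 pos [324.1 365.2 347.1] j [0.76 0.09 1.46 0.01 1.59 2.26] F [1.  0.2 0.3] gap 86.6 ff 0.0
shift now-axes [ 1.01 17.96  2.54] shift target-axes [ 1.53 17.9   2.67] turn [-0.04  0.06  0.17]
t 2.6 pos [324.1 365.2 347.1] j [0.76 0.09 1.46 0.01 1.59 2.26] F [1.  0.2 0.3] gap 86.6 ff 0.0
shift now-axes [ 1.01 17.96  2.54] shift target-axes [-0.28 17.9   3.06] turn [-0.09  3.56  0.16]
```

Call:
jog_arm([
  {"dx": 0.1,"dy": 1,"dz": 0,"ax": 0,"ay": 0,"az": 0.1,"gripper": 0.08},
  {"dx": 0.1,"dy": 1,"dz": 0,"ax": 0,"ay": 0,"az": 0,"gripper": 0.08},
  {"dx": 0.1,"dy": 1,"dz": 0,"ax": 0,"ay": 0,"az": 0,"gripper": 0.08},
  {"dx": 0.1,"dy": 1,"dz": 0,"ax": 0,"ay": 0,"az": 0,"gripper": 0.08},
  {"dx": 0.1,"dy": 1,"dz": 0,"ax": 0,"ay": 0,"az": 0,"gripper": 0.08},
  {"dx": 0,"dy": 1,"dz": 0,"ax": 0,"ay": 0,"az": 0,"gripper": 0.08},
  {"dx": 0,"dy": 1,"dz": 0,"ax": 0,"ay": 0,"az": 0,"gripper": 0.08},
  {"dx": 0,"dy": 1,"dz": 0,"ax": 0,"ay": 0,"az": 0,"gripper": 0.08},
  {"dx": 0,"dy": 1,"dz": 0,"ax": 0,"ay": 0,"az": 0,"gripper": 0.08},
  {"dx": 0,"dy": 1,"dz": 0,"ax": 0,"ay": 0,"az": 0,"gripper": 0.08},
])

```text
clock: 3.85
eef_pos: [367.1, -33.0, 344.3]
eef_rot: [-3.135, 0.01, 0.058]
wrist_force: [0.1, 0.1, 0.4]
finger_gap: 86.2
finger_force: 0.0
```

Call:
jog_arm([
  {"dx": 0,"dy": 1,"dz": 0,"ax": 0,"ay": 0.5,"az": 0,"gripper": 0.08},
  {"dx": 0,"dy": 1,"dz": 0,"ax": 0,"ay": 0.5,"az": 0,"gripper": 0.08},
  {"dx": 0,"dy": 1,"dz": 0,"ax": 0,"ay": 0.5,"az": 0,"gripper": 0.08},
  {"dx": 0,"dy": 1,"dz": 0,"ax": 0,"ay": 0.5,"az": 0,"gripper": 0.08},
  {"dx": 0,"dy": 1,"dz": 0,"ax": 0,"ay": 0.5,"az": 0,"gripper": 0.08},
  {"dx": 0,"dy": 1,"dz": 0,"ax": 0,"ay": 0.5,"az": 0,"gripper": 0.08},
  {"dx": 0,"dy": 1,"dz": 0,"ax": 0,"ay": 0.5,"az": 0,"gripper": 0.08},
  {"dx": 0,"dy": 0.5,"dz": 0,"ax": 0,"ay": 0,"az": 0,"gripper": 0.08},
  {"dx": 0,"dy": 0,"dz": 0,"ax": 0,"ay": 0,"az": 0,"gripper": 0.08},
])

```text
clock: 4.97
eef_pos: [384.3, -332.0, 341.5]
eef_rot: [-3.131, -0.6, 0.051]
wrist_force: [1.3, 0.3, -0.3]
finger_gap: 86.4
finger_force: 0.0
```

Run:
```python
from p import *
delta(plate(-101.5,254),Rrack())
```

```text
t 4.97 pos [ 384.3 -332.   341.5] j [-1.05 -0.06  1.74  0.57  1.24  0.34] F [ 1.3  0.3 -0.3] gap 86.4 ff 0.0
shift now-axes [-0.76  0.46  2.54] shift target-axes [-0.79  0.43  2.54] turn [-0.08  0.06  0.03]
```

Call:
jog_arm([
  {"dx": -0.4,"dy": 0.23,"dz": 0,"ax": -0.08,"ay": 0.06,"az": 0.03,"gripper": 0.08},
  {"dx": -0.4,"dy": 0.22,"dz": 0,"ax": 0,"ay": 0,"az": 0,"gripper": 0.08},
  {"dx": 0,"dy": 0,"dz": 0.8,"ax": 0,"ay": 0,"az": 0,"gripper": 0.08},
  {"dx": 0,"dy": 0,"dz": 0.8,"ax": 0,"ay": 0,"az": 0,"gripper": 0.08},
  {"dx": 0,"dy": 0,"dz": 0.8,"ax": 0,"ay": 0,"az": 0,"gripper": 0.08},
  {"dx": 0,"dy": 0,"dz": 0,"ax": 0,"ay": 0,"az": 0,"gripper": 0.08},
  {"dx": 0,"dy": 0,"dz": 0,"ax": 0,"ay": 0,"az": 0,"gripper": 0.08},
])

```text
clock: 5.85
eef_pos: [414.2, -347.9, 246.7]
eef_rot: [3.138, -0.612, 0.048]
wrist_force: [0.4, 0.6, -0.5]
finger_gap: 86.0
finger_force: 0.0
```

Run:
```python
from p import *
delta(plate(-101.5,84),Rrack())
```

```text
t 5.85 pos [ 414.2 -347.9  246.7] j [-1.01  0.07  1.83  0.63  1.01  0.23] F [ 0.4  0.6 -0.5] gap 86.0 ff 0.0
shift now-axes [-0.03 -0.01  4.43] shift target-axes [-0.02 -0.    4.43] turn [ 0.01 -0.    0.01]
```

Call:
jog_arm([
  {"dx": 0,"dy": 0,"dz": 0.75,"ax": 0,"ay": 0,"az": 0,"gripper": 0.08},
  {"dx": 0,"dy": 0,"dz": 0.75,"ax": 0,"ay": 0,"az": 0,"gripper": 0.08},
  {"dx": 0,"dy": 0,"dz": 0.75,"ax": 0,"ay": 0,"az": 0,"gripper": 0.08},
  {"dx": 0,"dy": 0,"dz": 0.75,"ax": 0,"ay": 0,"az": 0,"gripper": 0.08},
  {"dx": 0,"dy": 0,"dz": 0,"ax": 0,"ay": 0,"az": 0,"gripper": 0.08},
  {"dx": 0,"dy": 0,"dz": 0,"ax": 0,"ay": 0,"az": 0,"gripper": 0.08},
])

```text
clock: 6.6
eef_pos: [482.8, -345.7, 148.9]
eef_rot: [3.138, -0.612, 0.047]
wrist_force: [-0.0, -0.2, -0.0]
finger_gap: 86.5
finger_force: 0.0
```

Run:
```python
from p import *
from cell import cams
import cv2
delta(plate(-101.5,84),Rrack())
t=cams.camera("top")["image"][150:250,280:420,::-1]
s=cams.camera("side")["image"][150:310,230:360,::-1]
a=cv2.resize(t,None,fx=3,fy=3,interpolation=cv2.INTER_CUBIC);b=cv2.resize(s,None,fx=2.9,fy=2.9,interpolation=cv2.INTER_CUBIC)
o=np.zeros((max(a.shape[0],b.shape[0]),a.shape[1]+b.shape[1],3),np.uint8);o[:a.shape[0],:a.shape[1]]=a;o[:b.shape[0],a.shape[1]:]=b
cv2.imwrite("pics/appr.png",o)
```

```text
t 6.6 pos [ 482.8 -345.7  148.9] j [-0.89  0.28  1.82  0.72  0.78  0.17] F [-0.  -0.2 -0. ] gap 86.5 ff 0.0
shift now-axes [-0.03 -0.03  1.44] shift target-axes [-0.03 -0.03  1.44] turn [ 0.01 -0.01  0.01]
```

View pics/appr.png

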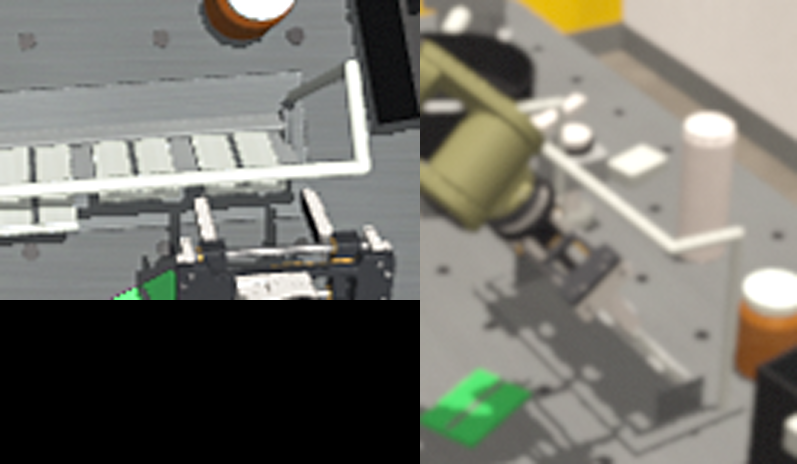

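The gripper is lined up with the right-hand plate, at about (240,165) in the left crop, and it clears the rail. The rail runs at about (545,150) to (670,245) in the right crop. Next I'll move in slowly.

Call:
jog_arm([
  {"dx": -0.03,"dy": -0.03,"dz": 0.25,"ax": 0,"ay": 0,"az": 0,"gripper": 0.08},
  {"dx": 0,"dy": 0,"dz": 0.25,"ax": 0,"ay": 0,"az": 0,"gripper": 0.08},
  {"dx": 0,"dy": 0,"dz": 0.25,"ax": 0,"ay": 0,"az": 0,"gripper": 0.08},
  {"dx": 0,"dy": 0,"dz": 0,"ax": 0,"ay": 0,"az": 0,"gripper": 0.08},
])

```text
clock: 7.2
eef_pos: [499.4, -342.8, 120.8]
eef_rot: [3.141, -0.61, 0.046]
wrist_force: [0.2, -0.8, -0.0]
finger_gap: 86.5
finger_force: 0.0
```

Call:
jog_arm([
  {"dx": 0,"dy": 0,"dz": 0.15,"ax": 0,"ay": 0,"az": 0,"gripper": 0.08},
  {"dx": 0,"dy": 0,"dz": 0.15,"ax": 0,"ay": 0,"az": 0,"gripper": 0.08},
  {"dx": 0,"dy": 0,"dz": 0,"ax": 0,"ay": 0,"az": 0,"gripper": 0.08},
])

```text
clock: 7.58
eef_pos: [506.2, -342.8, 111.6]
eef_rot: [3.14, -0.611, 0.046]
wrist_force: [-1.0, 0.5, -0.1]
finger_gap: 86.4
finger_force: 0.0
```

Call:
jog_arm([
  {"dx": 0,"dy": 0,"dz": 0.2,"ax": 0,"ay": 0,"az": 0,"gripper": 0.08},
  {"dx": 0,"dy": 0,"dz": 0.19,"ax": 0,"ay": 0,"az": 0,"gripper": 0.08},
  {"dx": 0,"dy": 0,"dz": 0,"ax": 0,"ay": 0,"az": 0,"gripper": 0.08},
  {"dx": 0,"dy": 0,"dz": 0,"ax": 0,"ay": 0,"az": 0,"gripper": 0.08},
])

```text
clock: 8.07
eef_pos: [515.1, -342.5, 99.2]
eef_rot: [3.14, -0.611, 0.047]
wrist_force: [-0.5, -0.6, -0.7]
finger_gap: 86.3
finger_force: 0.0
```

Contact-free; close gently, then firmly.

Call:
jog_arm([
  {"dx": 0,"dy": 0,"dz": 0,"ax": 0,"ay": 0,"az": 0,"gripper": 0.3},
  {"dx": 0,"dy": 0,"dz": 0,"ax": 0,"ay": 0,"az": 0,"gripper": 0.3},
  {"dx": 0,"dy": 0,"dz": 0,"ax": 0,"ay": 0,"az": 0,"gripper": 0.3},
  {"dx": 0,"dy": 0,"dz": 0,"ax": 0,"ay": 0,"az": 0,"gripper": 0.3},
], squeeze=40)

```text
clock: 8.57
eef_pos: [515.0, -342.6, 99.4]
eef_rot: [3.14, -0.611, 0.047]
wrist_force: [-1.7, 1.3, 4.4]
finger_gap: 74.6
finger_force: 40.0
```

Call:
jog_arm([
  {"dx": 0,"dy": 0,"dz": -0.2,"ax": 0,"ay": 0,"az": 0,"gripper": 0.3},
  {"dx": 0,"dy": 0,"dz": -0.4,"ax": 0,"ay": 0,"az": 0,"gripper": 0.3},
  {"dx": 0,"dy": 0,"dz": -0.6,"ax": 0,"ay": 0,"az": 0,"gripper": 0.3},
  {"dx": 0,"dy": 0,"dz": -0.6,"ax": 0,"ay": 0,"az": 0,"gripper": 0.3},
  {"dx": 0,"dy": 0,"dz": -0.6,"ax": 0,"ay": 0,"az": 0,"gripper": 0.3},
  {"dx": 0,"dy": 0,"dz": -0.6,"ax": 0,"ay": 0,"az": 0,"gripper": 0.3},
  {"dx": 0,"dy": 0,"dz": -0.6,"ax": 0,"ay": 0,"az": 0,"gripper": 0.3},
  {"dx": 0,"dy": 0,"dz": -0.6,"ax": 0,"ay": 0,"az": 0,"gripper": 0.3},
  {"dx": 0,"dy": 0,"dz": -0.6,"ax": 0,"ay": 0,"az": 0,"gripper": 0.3},
  {"dx": 0,"dy": 0,"dz": -0.6,"ax": 0,"ay": 0,"az": 0,"gripper": 0.3},
])

```text
clock: 9.82
eef_pos: [390.4, -347.6, 276.0]
eef_rot: [3.141, -0.609, 0.046]
wrist_force: [0.1, -0.0, -5.2]
finger_gap: 74.3
finger_force: 40.0
```

Run:
```python
from p import *
delta([550,233,330],Rrack())
```

```text
t 9.82 pos [ 390.4 -347.6  276. ] j [-1.06  0.01  1.82  0.61  1.1   0.24] F [ 0.1 -0.  -5.2] gap 74.3 ff 40.0
shift now-axes [  4.59 -14.32   1.55] shift target-axes [  4.58 -14.32   1.55] turn [-0.    0.01  0.  ]
```

Call:
jog_arm([
  {"dx": 0.4,"dy": -0.4,"dz": -0.6,"ax": 0,"ay": 0,"az": 0,"gripper": 0.3},
  {"dx": 0.4,"dy": -0.7,"dz": -0.6,"ax": 0,"ay": 0,"az": 0,"gripper": 0.3},
  {"dx": 0,"dy": -1,"dz": 0,"ax": 0,"ay": 0,"az": 0,"gripper": 0.3},
  {"dx": 0,"dy": -1,"dz": 0,"ax": 0,"ay": 0,"az": 0,"gripper": 0.3},
  {"dx": 0,"dy": -1,"dz": 0,"ax": 0,"ay": 0,"az": 0,"gripper": 0.3},
  {"dx": 0,"dy": -1,"dz": 0,"ax": 0,"ay": 0,"az": 0,"gripper": 0.3},
  {"dx": 0,"dy": -1,"dz": 0,"ax": 0,"ay": 0,"az": 0,"gripper": 0.3},
  {"dx": 0,"dy": -1,"dz": 0,"ax": 0,"ay": 0,"az": 0,"gripper": 0.3},
  {"dx": 0,"dy": -1,"dz": 0,"ax": 0,"ay": 0,"az": 0,"gripper": 0.3},
  {"dx": 0,"dy": -1,"dz": 0,"ax": 0,"ay": 0,"az": 0,"gripper": 0.3},
])

```text
clock: 11.08
eef_pos: [372.5, 16.8, 332.6]
eef_rot: [3.14, -0.61, 0.046]
wrist_force: [0.1, 0.0, -4.0]
finger_gap: 74.6
finger_force: 40.0
```

Call:
jog_arm([
  {"dx": 0.6,"dy": -0.8,"dz": 0.4,"ax": 0,"ay": 0,"az": 0,"gripper": 0.3},
  {"dx": 0.6,"dy": -0.8,"dz": 0.4,"ax": 0,"ay": 0,"az": 0,"gripper": 0.3},
  {"dx": 0.6,"dy": -0.8,"dz": 0.4,"ax": 0,"ay": 0,"az": 0,"gripper": 0.3},
  {"dx": 0.6,"dy": -0.8,"dz": 0.4,"ax": 0,"ay": 0,"az": 0,"gripper": 0.3},
  {"dx": 0.6,"dy": -0.8,"dz": 0.4,"ax": 0,"ay": 0,"az": 0,"gripper": 0.3},
  {"dx": 0.6,"dy": -0.8,"dz": 0.4,"ax": 0,"ay": 0,"az": 0,"gripper": 0.3},
  {"dx": 0,"dy": -0.3,"dz": 0,"ax": 0,"ay": 0,"az": 0,"gripper": 0.3},
  {"dx": 0,"dy": 0,"dz": 0,"ax": 0,"ay": 0,"az": 0,"gripper": 0.3},
])

```text
clock: 12.08
eef_pos: [536.3, 227.6, 335.8]
eef_rot: [3.139, -0.609, 0.048]
wrist_force: [-0.8, -1.0, -4.9]
finger_gap: 74.8
finger_force: 40.0
```

Run:
```python
from p import *
delta([550,233,151],Rrack())
```

```text
t 12.07 pos [536.3 227.6 335.8] j [ 0.44  0.01  1.68 -0.28  0.9   2.08] F [-0.8 -1.  -4.9] gap 74.8 ff 40.0
shift now-axes [-2.36 -0.13  3.99] shift target-axes [-2.36 -0.12  3.99] turn [0.01 0.01 0.01]
```

Call:
jog_arm([
  {"dx": -0.4,"dy": -0.03,"dz": 0.66,"ax": 0,"ay": 0,"az": 0,"gripper": 0.3},
  {"dx": -0.4,"dy": -0.03,"dz": 0.66,"ax": 0,"ay": 0,"az": 0,"gripper": 0.3},
  {"dx": -0.4,"dy": -0.03,"dz": 0.66,"ax": 0,"ay": 0,"az": 0,"gripper": 0.3},
  {"dx": -0.4,"dy": -0.03,"dz": 0.66,"ax": 0,"ay": 0,"az": 0,"gripper": 0.3},
  {"dx": -0.4,"dy": 0,"dz": 0.66,"ax": 0,"ay": 0,"az": 0,"gripper": 0.3},
  {"dx": -0.18,"dy": 0,"dz": 0.35,"ax": 0,"ay": 0,"az": 0,"gripper": 0.3},
  {"dx": -0.18,"dy": 0,"dz": 0.34,"ax": 0,"ay": 0,"az": 0,"gripper": 0.3},
  {"dx": 0,"dy": 0,"dz": 0,"ax": 0,"ay": 0,"az": 0,"gripper": 0.3},
])

```text
clock: 13.08
eef_pos: [550.8, 232.2, 151.5]
eef_rot: [3.139, -0.61, 0.047]
wrist_force: [-0.9, 1.4, -4.7]
finger_gap: 74.9
finger_force: 40.0
```

Call:
jog_arm([
  {"dx": 0,"dy": 0,"dz": 0,"ax": 0,"ay": 0,"az": 0,"gripper": 0.05},
  {"dx": 0,"dy": 0,"dz": 0,"ax": 0,"ay": 0,"az": 0,"gripper": 0.05},
  {"dx": 0,"dy": 0,"dz": 0,"ax": 0,"ay": 0,"az": 0,"gripper": 0.05},
  {"dx": 0,"dy": 0,"dz": 0,"ax": 0,"ay": 0,"az": 0,"gripper": 0.05},
])

```text
clock: 13.58
eef_pos: [551.1, 232.7, 152.4]
eef_rot: [3.14, -0.612, 0.047]
wrist_force: [-0.2, 0.6, 0.1]
finger_gap: 89.4
finger_force: 0.0
```

Call:
jog_arm([
  {"dx": 0.2,"dy": 0,"dz": -0.5,"ax": 0,"ay": 0,"az": 0,"gripper": 0.05},
  {"dx": 0.3,"dy": 0,"dz": -0.7,"ax": 0,"ay": 0,"az": 0,"gripper": 0.05},
  {"dx": 0.3,"dy": 0,"dz": -0.7,"ax": 0,"ay": 0,"az": 0,"gripper": 0.05},
  {"dx": 0.3,"dy": 0,"dz": -0.7,"ax": 0,"ay": 0,"az": 0,"gripper": 0.05},
  {"dx": 0.3,"dy": 0,"dz": -0.7,"ax": 0,"ay": 0,"az": 0,"gripper": 0.05},
  {"dx": 0.2,"dy": 0,"dz": -0.5,"ax": 0,"ay": 0,"az": 0,"gripper": 0.05},
  {"dx": 0,"dy": 0,"dz": 0,"ax": 0,"ay": 0,"az": 0,"gripper": 0.05},
])

```text
clock: 14.45
eef_pos: [516.4, 231.4, 314.8]
eef_rot: [3.141, -0.614, 0.046]
wrist_force: [1.1, -0.2, -0.8]
finger_gap: 89.3
finger_force: 0.0
```

Run:
```python
from p import *
delta(plate(-1.5,300),Rrack())
```

```text
t 14.45 pos [516.4 231.4 314.8] j [ 0.47 -0.02  1.76 -0.32  0.86  2.13] F [ 1.1 -0.2 -0.8] gap 89.3 ff 0.0
shift now-axes [-3.63 11.85 -1.43] shift target-axes [-3.62 11.85 -1.42] turn [-0.   -0.02  0.  ]
```

Call:
jog_arm([
  {"dx": -0.7,"dy": 0.8,"dz": -0.28,"ax": 0,"ay": 0,"az": 0,"gripper": 0.08},
  {"dx": -0.7,"dy": 1,"dz": -0.28,"ax": 0,"ay": 0,"az": 0,"gripper": 0.08},
  {"dx": -0.7,"dy": 1,"dz": -0.28,"ax": 0,"ay": 0,"az": 0,"gripper": 0.08},
  {"dx": -0.7,"dy": 1,"dz": -0.28,"ax": 0,"ay": 0,"az": 0,"gripper": 0.08},
  {"dx": -0.7,"dy": 1,"dz": -0.28,"ax": 0,"ay": 0,"az": 0,"gripper": 0.08},
  {"dx": 0,"dy": 1,"dz": 0,"ax": 0,"ay": 0,"az": 0,"gripper": 0.08},
  {"dx": 0,"dy": 1,"dz": 0,"ax": 0,"ay": 0,"az": 0,"gripper": 0.08},
  {"dx": 0,"dy": 1,"dz": 0,"ax": 0,"ay": 0,"az": 0,"gripper": 0.08},
  {"dx": 0,"dy": 1,"dz": 0,"ax": 0,"ay": 0,"az": 0,"gripper": 0.08},
  {"dx": 0,"dy": 1,"dz": 0,"ax": 0,"ay": 0,"az": 0,"gripper": 0.08},
])

```text
clock: 15.7
eef_pos: [386.9, -168.8, 278.3]
eef_rot: [3.141, -0.61, 0.044]
wrist_force: [0.2, 0.8, 0.1]
finger_gap: 86.3
finger_force: 0.0
```

Call:
jog_arm([
  {"dx": 0,"dy": 1,"dz": 0,"ax": 0,"ay": 0,"az": 0,"gripper": 0.08},
  {"dx": 0,"dy": 1,"dz": 0,"ax": 0,"ay": 0,"az": 0,"gripper": 0.08},
  {"dx": 0,"dy": 0,"dz": 0,"ax": 0,"ay": 0,"az": 0,"gripper": 0.08},
  {"dx": 0,"dy": 0,"dz": 0,"ax": 0,"ay": 0,"az": 0,"gripper": 0.08},
])

```text
clock: 16.2
eef_pos: [390.8, -246.6, 278.5]
eef_rot: [3.141, -0.61, 0.045]
wrist_force: [-0.7, 0.3, 0.1]
finger_gap: 86.3
finger_force: 0.0
```

Run:
```python
from p import *
from cell import cams
import cv2
delta(plate(-1.5,84),Rrack())
t=cams.camera("top")["image"][140:250,90:390,::-1]
cv2.imwrite("pics/t2.png",cv2.resize(t,None,fx=2.6,fy=2.6,interpolation=cv2.INTER_CUBIC))
```

```text
t 16.2 pos [ 390.8 -246.6  278.5] j [-0.92 -0.19  1.99  0.58  1.04  0.38] F [-0.7  0.3  0.1] gap 86.3 ff 0.0
shift now-axes [-0.09  0.05  5.35] shift target-axes [-0.09  0.05  5.35] turn [ 0.    0.01 -0.  ]
```

View pics/t2.png

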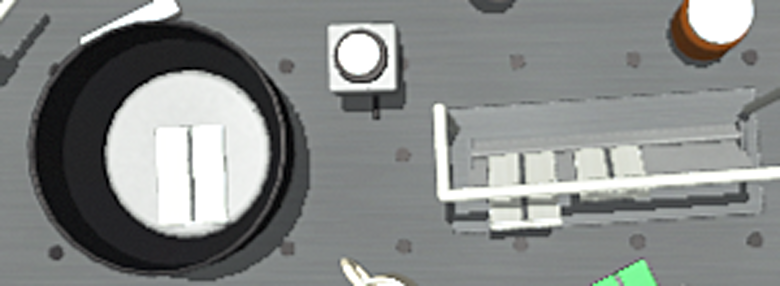

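The first plate lies flat on the bowl floor at (192,175). The long plate at (522,190) is undisturbed, and the middle short plate is at (608,170).

Call:
jog_arm([
  {"dx": -0.09,"dy": 0.05,"dz": 0.5,"ax": 0,"ay": 0,"az": 0,"gripper": 0.08},
  {"dx": 0,"dy": 0,"dz": 0.7,"ax": 0,"ay": 0,"az": 0,"gripper": 0.08},
  {"dx": 0,"dy": 0,"dz": 0.7,"ax": 0,"ay": 0,"az": 0,"gripper": 0.08},
  {"dx": 0,"dy": 0,"dz": 0.7,"ax": 0,"ay": 0,"az": 0,"gripper": 0.08},
  {"dx": 0,"dy": 0,"dz": 0.4,"ax": 0,"ay": 0,"az": 0,"gripper": 0.08},
  {"dx": 0,"dy": 0,"dz": 0,"ax": 0,"ay": 0,"az": 0,"gripper": 0.08},
  {"dx": 0,"dy": 0,"dz": 0,"ax": 0,"ay": 0,"az": 0,"gripper": 0.08},
])

```text
clock: 17.12
eef_pos: [456.9, -246.2, 180.1]
eef_rot: [3.139, -0.612, 0.047]
wrist_force: [0.0, -0.5, -0.6]
finger_gap: 86.3
finger_force: 0.0
```

Run:
```python
from p import *
delta(plate(-1.5,84),Rrack())
```

```text
t 17.12 pos [ 456.9 -246.2  180.1] j [-0.78  0.05  2.02  0.67  0.75  0.32] F [ 0.  -0.5 -0.6] gap 86.3 ff 0.0
shift now-axes [-0.04 -0.02  2.38] shift target-axes [-0.04 -0.01  2.38] turn [ 0.01 -0.    0.01]
```

Call:
jog_arm([
  {"dx": -0.04,"dy": 0,"dz": 0.4,"ax": 0,"ay": 0,"az": 0,"gripper": 0.08},
  {"dx": 0,"dy": 0,"dz": 0.4,"ax": 0,"ay": 0,"az": 0,"gripper": 0.08},
  {"dx": 0,"dy": 0,"dz": 0.4,"ax": 0,"ay": 0,"az": 0,"gripper": 0.08},
  {"dx": 0,"dy": 0,"dz": 0.2,"ax": 0,"ay": 0,"az": 0,"gripper": 0.08},
  {"dx": 0,"dy": 0,"dz": 0.2,"ax": 0,"ay": 0,"az": 0,"gripper": 0.08},
  {"dx": 0,"dy": 0,"dz": 0,"ax": 0,"ay": 0,"az": 0,"gripper": 0.08},
])

```text
clock: 17.88
eef_pos: [492.4, -244.5, 125.4]
eef_rot: [3.14, -0.61, 0.047]
wrist_force: [-0.2, -1.3, 0.5]
finger_gap: 86.7
finger_force: 0.0
```

Call:
jog_arm([
  {"dx": 0,"dy": 0,"dz": 0.2,"ax": 0,"ay": 0,"az": 0,"gripper": 0.08},
  {"dx": 0,"dy": 0,"dz": 0.2,"ax": 0,"ay": 0,"az": 0,"gripper": 0.08},
  {"dx": 0,"dy": 0,"dz": 0.36,"ax": 0,"ay": 0,"az": 0,"gripper": 0.08},
  {"dx": 0,"dy": 0,"dz": 0,"ax": 0,"ay": 0,"az": 0,"gripper": 0.08},
  {"dx": 0,"dy": 0,"dz": 0,"ax": 0,"ay": 0,"az": 0,"gripper": 0.08},
])

```text
clock: 18.5
eef_pos: [509.7, -243.8, 100.8]
eef_rot: [3.14, -0.611, 0.047]
wrist_force: [0.5, -0.5, 0.0]
finger_gap: 86.5
finger_force: 0.0
```

Call:
jog_arm([
  {"dx": 0,"dy": 0,"dz": 0,"ax": 0,"ay": 0,"az": 0,"gripper": 0.3},
  {"dx": 0,"dy": 0,"dz": 0,"ax": 0,"ay": 0,"az": 0,"gripper": 0.3},
  {"dx": 0,"dy": 0,"dz": 0,"ax": 0,"ay": 0,"az": 0,"gripper": 0.3},
  {"dx": 0,"dy": 0,"dz": 0,"ax": 0,"ay": 0,"az": 0,"gripper": 0.3},
], squeeze=40)

```text
clock: 19.0
eef_pos: [509.7, -243.9, 101.2]
eef_rot: [3.14, -0.611, 0.047]
wrist_force: [-3.4, 3.3, 6.1]
finger_gap: 74.8
finger_force: 40.0
```

Call:
jog_arm([
  {"dx": 0,"dy": 0,"dz": -0.2,"ax": 0,"ay": 0,"az": 0,"gripper": 0.3},
  {"dx": 0,"dy": 0,"dz": -0.4,"ax": 0,"ay": 0,"az": 0,"gripper": 0.3},
  {"dx": 0,"dy": 0,"dz": -0.6,"ax": 0,"ay": 0,"az": 0,"gripper": 0.3},
  {"dx": 0,"dy": 0,"dz": -0.6,"ax": 0,"ay": 0,"az": 0,"gripper": 0.3},
  {"dx": 0,"dy": 0,"dz": -0.6,"ax": 0,"ay": 0,"az": 0,"gripper": 0.3},
  {"dx": 0,"dy": 0,"dz": -0.6,"ax": 0,"ay": 0,"az": 0,"gripper": 0.3},
  {"dx": 0,"dy": 0,"dz": -0.6,"ax": 0,"ay": 0,"az": 0,"gripper": 0.3},
  {"dx": 0,"dy": 0,"dz": -0.6,"ax": 0,"ay": 0,"az": 0,"gripper": 0.3},
  {"dx": 0,"dy": 0,"dz": -0.6,"ax": 0,"ay": 0,"az": 0,"gripper": 0.3},
  {"dx": 0,"dy": 0,"dz": -0.6,"ax": 0,"ay": 0,"az": 0,"gripper": 0.3},
])

```text
clock: 20.25
eef_pos: [385.0, -249.1, 277.9]
eef_rot: [3.14, -0.61, 0.046]
wrist_force: [0.9, -0.8, -2.6]
finger_gap: 74.7
finger_force: 40.0
```

Call:
jog_arm([
  {"dx": 0.4,"dy": -0.4,"dz": -0.6,"ax": 0,"ay": 0,"az": 0,"gripper": 0.3},
  {"dx": 0.4,"dy": -0.7,"dz": -0.6,"ax": 0,"ay": 0,"az": 0,"gripper": 0.3},
  {"dx": 0,"dy": -1,"dz": 0,"ax": 0,"ay": 0,"az": 0,"gripper": 0.3},
  {"dx": 0,"dy": -1,"dz": 0,"ax": 0,"ay": 0,"az": 0,"gripper": 0.3},
  {"dx": 0,"dy": -1,"dz": 0,"ax": 0,"ay": 0,"az": 0,"gripper": 0.3},
  {"dx": 0,"dy": -1,"dz": 0,"ax": 0,"ay": 0,"az": 0,"gripper": 0.3},
  {"dx": 0,"dy": -1,"dz": 0,"ax": 0,"ay": 0,"az": 0,"gripper": 0.3},
  {"dx": 0,"dy": -0.6,"dz": 0,"ax": 0,"ay": 0,"az": 0,"gripper": 0.3},
])

```text
clock: 21.25
eef_pos: [371.7, 19.9, 334.8]
eef_rot: [3.139, -0.611, 0.048]
wrist_force: [-0.2, -0.2, -3.3]
finger_gap: 74.7
finger_force: 40.0
```

Call:
jog_arm([
  {"dx": 0.6,"dy": -0.8,"dz": 0.4,"ax": 0,"ay": 0,"az": 0,"gripper": 0.3},
  {"dx": 0.6,"dy": -0.8,"dz": 0.4,"ax": 0,"ay": 0,"az": 0,"gripper": 0.3},
  {"dx": 0.6,"dy": -0.8,"dz": 0.4,"ax": 0,"ay": 0,"az": 0,"gripper": 0.3},
  {"dx": 0.6,"dy": -0.8,"dz": 0.4,"ax": 0,"ay": 0,"az": 0,"gripper": 0.3},
  {"dx": 0.6,"dy": -0.8,"dz": 0.4,"ax": 0,"ay": 0,"az": 0,"gripper": 0.3},
  {"dx": 0.6,"dy": -0.8,"dz": 0.4,"ax": 0,"ay": 0,"az": 0,"gripper": 0.3},
  {"dx": 0,"dy": -0.3,"dz": 0,"ax": 0,"ay": 0,"az": 0,"gripper": 0.3},
  {"dx": 0,"dy": 0,"dz": 0,"ax": 0,"ay": 0,"az": 0,"gripper": 0.3},
])

```text
clock: 22.25
eef_pos: [535.4, 230.4, 337.9]
eef_rot: [3.139, -0.609, 0.048]
wrist_force: [0.1, -0.5, -3.7]
finger_gap: 74.6
finger_force: 40.0
```

Run:
```python
from p import *
delta([552,233,166],Rrack())
```

```text
t 22.25 pos [535.4 230.4 337.9] j [ 0.44  0.01  1.68 -0.29  0.91  2.08] F [ 0.1 -0.5 -3.7] gap 74.6 ff 40.0
shift now-axes [-2.12 -0.06  3.76] shift target-axes [-2.12 -0.05  3.76] turn [0.01 0.01 0.01]
```

Call:
jog_arm([
  {"dx": -0.37,"dy": -0.03,"dz": 0.65,"ax": 0,"ay": 0,"az": 0,"gripper": 0.3},
  {"dx": -0.37,"dy": -0.02,"dz": 0.65,"ax": 0,"ay": 0,"az": 0,"gripper": 0.3},
  {"dx": -0.37,"dy": 0,"dz": 0.65,"ax": 0,"ay": 0,"az": 0,"gripper": 0.3},
  {"dx": -0.37,"dy": 0,"dz": 0.65,"ax": 0,"ay": 0,"az": 0,"gripper": 0.3},
  {"dx": -0.34,"dy": 0,"dz": 0.6,"ax": 0,"ay": 0,"az": 0,"gripper": 0.3},
  {"dx": -0.15,"dy": 0,"dz": 0.28,"ax": 0,"ay": 0,"az": 0,"gripper": 0.3},
  {"dx": -0.15,"dy": 0,"dz": 0.28,"ax": 0,"ay": 0,"az": 0,"gripper": 0.3},
  {"dx": 0,"dy": 0,"dz": 0,"ax": 0,"ay": 0,"az": 0,"gripper": 0.3},
])

```text
clock: 23.25
eef_pos: [552.6, 232.4, 166.7]
eef_rot: [3.139, -0.61, 0.047]
wrist_force: [0.7, -0.8, -4.3]
finger_gap: 74.5
finger_force: 40.0
```

Call:
jog_arm([
  {"dx": 0,"dy": 0,"dz": 0,"ax": 0,"ay": 0,"az": 0,"gripper": 0.05},
  {"dx": 0,"dy": 0,"dz": 0,"ax": 0,"ay": 0,"az": 0,"gripper": 0.05},
  {"dx": 0,"dy": 0,"dz": 0,"ax": 0,"ay": 0,"az": 0,"gripper": 0.05},
  {"dx": 0,"dy": 0,"dz": 0,"ax": 0,"ay": 0,"az": 0,"gripper": 0.05},
])

```text
clock: 23.75
eef_pos: [552.8, 232.7, 167.2]
eef_rot: [3.14, -0.611, 0.047]
wrist_force: [0.2, 0.0, -0.1]
finger_gap: 88.8
finger_force: 0.0
```

Call:
jog_arm([
  {"dx": 0.2,"dy": 0,"dz": -0.5,"ax": 0,"ay": 0,"az": 0,"gripper": 0.05},
  {"dx": 0.3,"dy": 0,"dz": -0.7,"ax": 0,"ay": 0,"az": 0,"gripper": 0.05},
  {"dx": 0.3,"dy": 0,"dz": -0.7,"ax": 0,"ay": 0,"az": 0,"gripper": 0.05},
  {"dx": 0.3,"dy": 0,"dz": -0.7,"ax": 0,"ay": 0,"az": 0,"gripper": 0.05},
  {"dx": 0.3,"dy": 0,"dz": -0.7,"ax": 0,"ay": 0,"az": 0,"gripper": 0.05},
  {"dx": 0.2,"dy": 0,"dz": -0.5,"ax": 0,"ay": 0,"az": 0,"gripper": 0.05},
  {"dx": 0,"dy": 0,"dz": 0,"ax": 0,"ay": 0,"az": 0,"gripper": 0.05},
])

```text
clock: 24.62
eef_pos: [518.1, 231.6, 329.7]
eef_rot: [3.141, -0.614, 0.046]
wrist_force: [-0.7, -0.2, 0.1]
finger_gap: 89.2
finger_force: 0.0
```

Run:
```python
from p import *
delta([653,27,260],Rrack(tilt=0))
```

```text
t 24.62 pos [518.1 231.6 329.7] j [ 0.46 -0.02  1.73 -0.31  0.89  2.12] F [-0.7 -0.2  0.1] gap 89.2 ff 0.0
shift now-axes [1.56 5.26 3.23] shift target-axes [3.14 5.26 1.74] turn [ 0.   -3.52  0.01]
```

Call:
jog_arm([
  {"dx": 0,"dy": 0.9,"dz": 0,"ax": 0,"ay": -0.9,"az": 0,"gripper": 1},
  {"dx": 0,"dy": 0.9,"dz": 0,"ax": 0,"ay": -0.9,"az": 0,"gripper": 1},
  {"dx": 0,"dy": 0.9,"dz": 0,"ax": 0,"ay": -0.9,"az": 0,"gripper": 1},
  {"dx": 0,"dy": 0.9,"dz": 0,"ax": 0,"ay": -0.8,"az": 0,"gripper": 1},
  {"dx": 0.8,"dy": 0.9,"dz": 0,"ax": 0,"ay": 0,"az": 0,"gripper": 1},
  {"dx": 0.8,"dy": 0.76,"dz": 0.3,"ax": 0,"ay": 0,"az": 0,"gripper": 1},
  {"dx": 0.8,"dy": 0,"dz": 0.7,"ax": 0,"ay": 0,"az": 0,"gripper": 1},
  {"dx": 0.75,"dy": 0,"dz": 0.7,"ax": 0,"ay": 0,"az": 0,"gripper": 1},
  {"dx": 0,"dy": 0,"dz": 0,"ax": 0,"ay": 0,"az": 0,"gripper": 1},
  {"dx": 0,"dy": 0,"dz": 0,"ax": 0,"ay": 0,"az": 0,"gripper": 1},
], squeeze=20)

```text
clock: 25.88
eef_pos: [653.1, 26.7, 260.5]
eef_rot: [3.14, 0.0, 0.045]
wrist_force: [-0.3, -0.3, -0.5]
finger_gap: 0.3
finger_force: 0.0
```

Run:
```python
from p import *
from cell import cams
import cv2
delta([653,27,175],Rrack(tilt=0))
t=cams.camera("top")["image"][100:250,90:390,::-1]
cv2.imwrite("pics/t3.png",cv2.resize(t,None,fx=2.6,fy=2.6,interpolation=cv2.INTER_CUBIC))
```

```text
t 25.88 pos [653.1  26.7 260.5] j [-0.01  0.51  1.12 -0.    1.51  1.51] F [-0.3 -0.3 -0.5] gap 0.3 ff 0.0
shift now-axes [-0.   -0.01  2.14] shift target-axes [-0.   -0.01  2.14] turn [0.01 0.   0.  ]
```

View pics/t3.png

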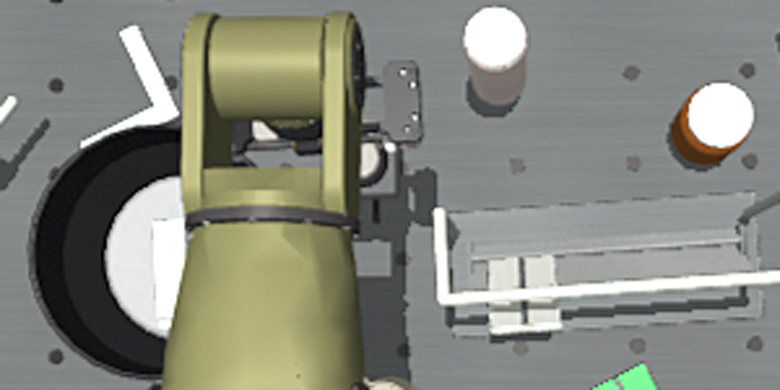

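Call:
jog_arm([
  {"dx": 0,"dy": 0,"dz": 0.6,"ax": 0,"ay": 0,"az": 0,"gripper": 1},
  {"dx": 0,"dy": 0,"dz": 0.6,"ax": 0,"ay": 0,"az": 0,"gripper": 1},
  {"dx": 0,"dy": 0,"dz": 0.6,"ax": 0,"ay": 0,"az": 0,"gripper": 1},
  {"dx": 0,"dy": 0,"dz": 0.2,"ax": 0,"ay": 0,"az": 0,"gripper": 1},
  {"dx": 0,"dy": 0,"dz": 0,"ax": 0,"ay": 0,"az": 0,"gripper": 1},
])

```text
clock: 26.55
eef_pos: [653.4, 26.7, 181.5]
eef_rot: [3.14, -0.001, 0.046]
wrist_force: [0.2, 0.1, 1.3]
finger_gap: 0.4
finger_force: 0.0
```

Call:
jog_arm([
  {"dx": 0,"dy": 0,"dz": 0.07,"ax": 0,"ay": 0,"az": 0,"gripper": 1},
  {"dx": 0,"dy": 0,"dz": 0.07,"ax": 0,"ay": 0,"az": 0,"gripper": 1},
  {"dx": 0,"dy": 0,"dz": 0,"ax": 0,"ay": 0,"az": 0,"gripper": 1},
])

```text
clock: 26.92
eef_pos: [653.4, 26.6, 174.9]
eef_rot: [3.14, 0.0, 0.045]
wrist_force: [-0.4, -0.4, 0.2]
finger_gap: 0.1
finger_force: 0.0
```

Call:
jog_arm([
  {"dx": 0,"dy": 0,"dz": 0.07,"ax": 0,"ay": 0,"az": 0,"gripper": 1},
  {"dx": 0,"dy": 0,"dz": 0.07,"ax": 0,"ay": 0,"az": 0,"gripper": 1},
  {"dx": 0,"dy": 0,"dz": 0,"ax": 0,"ay": 0,"az": 0,"gripper": 1},
])

```text
clock: 27.3
eef_pos: [653.3, 26.6, 168.9]
eef_rot: [3.14, 0.0, 0.046]
wrist_force: [-1.1, -0.1, 0.3]
finger_gap: 0.7
finger_force: 0.0
```

Call:
jog_arm([
  {"dx": 0,"dy": 0,"dz": 0.07,"ax": 0,"ay": 0,"az": 0,"gripper": 1},
  {"dx": 0,"dy": 0,"dz": 0.07,"ax": 0,"ay": 0,"az": 0,"gripper": 1},
  {"dx": 0,"dy": 0,"dz": 0,"ax": 0,"ay": 0,"az": 0,"gripper": 1},
])

```text
clock: 27.68
eef_pos: [653.3, 26.6, 163.4]
eef_rot: [3.14, 0.0, 0.046]
wrist_force: [-0.3, 0.9, 0.3]
finger_gap: 0.8
finger_force: 0.0
```

Call:
jog_arm([
  {"dx": 0,"dy": 0,"dz": 0.06,"ax": 0,"ay": 0,"az": 0,"gripper": 1},
  {"dx": 0,"dy": 0,"dz": 0.06,"ax": 0,"ay": 0,"az": 0,"gripper": 1},
  {"dx": 0,"dy": 0,"dz": 0,"ax": 0,"ay": 0,"az": 0,"gripper": 1},
])

```text
clock: 28.05
eef_pos: [653.3, 26.6, 158.6]
eef_rot: [3.14, 0.0, 0.046]
wrist_force: [0.6, 0.3, 0.3]
finger_gap: 0.4
finger_force: 0.0
```

Call:
jog_arm([
  {"dx": 0,"dy": 0,"dz": 0.05,"ax": 0,"ay": 0,"az": 0,"gripper": 1},
  {"dx": 0,"dy": 0,"dz": 0.05,"ax": 0,"ay": 0,"az": 0,"gripper": 1},
  {"dx": 0,"dy": 0,"dz": 0,"ax": 0,"ay": 0,"az": 0,"gripper": 1},
])

```text
clock: 28.42
eef_pos: [653.3, 26.6, 154.7]
eef_rot: [3.14, 0.0, 0.046]
wrist_force: [-0.4, 0.0, 0.1]
finger_gap: 0.2
finger_force: 0.0
```

Call:
jog_arm([
  {"dx": 0,"dy": 0,"dz": 0.05,"ax": 0,"ay": 0,"az": 0,"gripper": 1},
  {"dx": 0,"dy": 0,"dz": 0.05,"ax": 0,"ay": 0,"az": 0,"gripper": 1},
  {"dx": 0,"dy": 0,"dz": 0,"ax": 0,"ay": 0,"az": 0,"gripper": 1},
])

```text
clock: 28.8
eef_pos: [653.3, 26.6, 150.7]
eef_rot: [3.14, 0.0, 0.045]
wrist_force: [-0.8, -0.1, 0.3]
finger_gap: 0.5
finger_force: 0.0
```

Call:
jog_arm([
  {"dx": 0,"dy": 0,"dz": 0.05,"ax": 0,"ay": 0,"az": 0,"gripper": 1},
  {"dx": 0,"dy": 0,"dz": 0.05,"ax": 0,"ay": 0,"az": 0,"gripper": 1},
  {"dx": 0,"dy": 0,"dz": 0,"ax": 0,"ay": 0,"az": 0,"gripper": 1},
])

```text
clock: 29.18
eef_pos: [653.4, 26.6, 146.7]
eef_rot: [3.14, 0.0, 0.046]
wrist_force: [0.4, 0.4, -0.4]
finger_gap: 0.4
finger_force: 0.0
```

Call:
jog_arm([
  {"dx": 0,"dy": 0,"dz": 0.05,"ax": 0,"ay": 0,"az": 0,"gripper": 1},
  {"dx": 0,"dy": 0,"dz": 0.05,"ax": 0,"ay": 0,"az": 0,"gripper": 1},
  {"dx": 0,"dy": 0,"dz": 0,"ax": 0,"ay": 0,"az": 0,"gripper": 1},
])

```text
clock: 29.55
eef_pos: [653.5, 26.6, 143.0]
eef_rot: [3.14, -0.0, 0.045]
wrist_force: [-0.6, 0.5, 3.2]
finger_gap: 0.8
finger_force: 1.7
```

Call:
jog_arm([
  {"dx": 0,"dy": 0,"dz": 0.05,"ax": 0,"ay": 0,"az": 0,"gripper": 1},
  {"dx": 0,"dy": 0,"dz": 0.03,"ax": 0,"ay": 0,"az": 0,"gripper": 1},
  {"dx": 0,"dy": 0,"dz": 0,"ax": 0,"ay": 0,"az": 0,"gripper": 1},
])

```text
clock: 29.92
eef_pos: [653.5, 26.6, 139.8]
eef_rot: [3.14, -0.0, 0.046]
wrist_force: [-0.0, 1.7, 4.6]
finger_gap: 0.4
finger_force: 2.5
```

Call:
jog_arm([
  {"dx": 0,"dy": 0,"dz": 0.03,"ax": 0,"ay": 0,"az": 0,"gripper": 1},
  {"dx": 0,"dy": 0,"dz": 0.03,"ax": 0,"ay": 0,"az": 0,"gripper": 1},
  {"dx": 0,"dy": 0,"dz": 0,"ax": 0,"ay": 0,"az": 0,"gripper": 1},
])

```text
clock: 30.3
eef_pos: [653.6, 26.6, 138.3]
eef_rot: [3.14, -0.001, 0.046]
wrist_force: [-4.0, 0.4, 11.0]
finger_gap: 0.5
finger_force: 5.6
```

Call:
jog_arm([
  {"dx": 0,"dy": 0,"dz": 0.02,"ax": 0,"ay": 0,"az": 0,"gripper": 1},
  {"dx": 0,"dy": 0,"dz": 0,"ax": 0,"ay": 0,"az": 0,"gripper": 1},
  {"dx": 0,"dy": 0,"dz": 0,"ax": 0,"ay": 0,"az": 0,"gripper": 1},
])

```text
clock: 30.68
eef_pos: [653.6, 26.6, 138.2]
eef_rot: [3.14, -0.002, 0.046]
wrist_force: [-6.1, 0.3, 15.6]
finger_gap: 0.5
finger_force: 8.1
```

The button is bottomed out: the position has stopped changing and the force rose to 15.6 N. Next I'll retreat straight up, then move off to the side so the bowl is visible.

Call:
jog_arm([
  {"dx": 0,"dy": 0,"dz": -0.1,"ax": 0,"ay": 0,"az": 0,"gripper": 1},
  {"dx": 0,"dy": 0,"dz": -0.3,"ax": 0,"ay": 0,"az": 0,"gripper": 1},
  {"dx": 0,"dy": 0,"dz": -0.8,"ax": 0,"ay": 0,"az": 0,"gripper": 1},
  {"dx": 0,"dy": 0,"dz": -1,"ax": 0,"ay": 0,"az": 0,"gripper": 1},
  {"dx": 0,"dy": 0,"dz": -1,"ax": 0,"ay": 0,"az": 0,"gripper": 1},
  {"dx": 0,"dy": 0,"dz": -1,"ax": 0,"ay": 0,"az": 0,"gripper": 1},
  {"dx": -0.8,"dy": 0,"dz": -0.5,"ax": 0,"ay": 0,"az": 0,"gripper": 1},
  {"dx": -0.8,"dy": 0,"dz": 0,"ax": 0,"ay": 0,"az": 0,"gripper": 1},
  {"dx": -0.8,"dy": 0.8,"dz": 0,"ax": 0,"ay": 0,"az": 0,"gripper": 1},
  {"dx": -0.8,"dy": 0.8,"dz": 0,"ax": 0,"ay": 0,"az": 0,"gripper": 1},
])

```text
clock: 31.92
eef_pos: [527.2, -43.4, 324.7]
eef_rot: [3.14, 0.0, 0.046]
wrist_force: [0.4, -0.2, 0.8]
finger_gap: -0.1
finger_force: 0.0
```

Call:
jog_arm([
  {"dx": -0.3,"dy": 1,"dz": 0,"ax": 0,"ay": 0,"az": 0,"gripper": 1},
  {"dx": 0,"dy": 1,"dz": 0,"ax": 0,"ay": 0,"az": 0,"gripper": 1},
  {"dx": 0,"dy": 1,"dz": 0,"ax": 0,"ay": 0,"az": 0,"gripper": 1},
  {"dx": 0,"dy": 0,"dz": 0,"ax": 0,"ay": 0,"az": 0,"gripper": 1},
  {"dx": 0,"dy": 0,"dz": 0,"ax": 0,"ay": 0,"az": 0,"gripper": 1},
])

```text
clock: 32.55
eef_pos: [521.8, -162.8, 324.8]
eef_rot: [3.14, 0.0, 0.045]
wrist_force: [-0.2, -0.3, 1.1]
finger_gap: 0.5
finger_force: 0.0
```

Run:
```python
from cell import cams,manip
import cv2
t=cams.camera("top")["image"][60:270,90:390,::-1]
cv2.imwrite("pics/t4.png",cv2.resize(t,None,fx=2.6,fy=2.6,interpolation=cv2.INTER_CUBIC))
print(manip.read_state()["wrist_force"])
```

```text
[1.19691394 0.17231803 0.34903282]
```

View pics/t4.png

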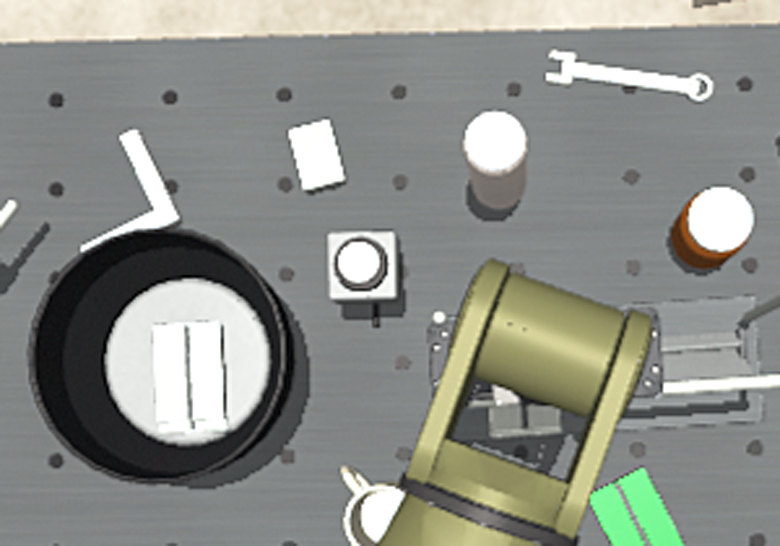

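Both plates lie stacked on the bowl floor at (190,375). The button is up at (360,262), and the bystanders and the long plate are in place.

```bash
python3 -c "
from cell import job
print(job.sign_off())"
```

```text
the job is handed in; nothing more can be done
None
```

Job handed in, though sign-off returned no verdict: both short plates lie in the tumbler bowl, the start button was then pressed fully down (about 16 N) and came back up, and the long plate and bystanders look undisturbed in the pictures.

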